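Fill the warming tray and serve the brioche with tongs

TASK

Set the loose roll from the counter into the empty place on the steel warming tray (the bare round of baking paper), so that three pieces stand in a neat row, and let go of it. Then pick up the tongs from their wooden rest, close them on the hot brioche with the knob on top, lift it off the tray and hold it well clear over the mouth of the caquelon, with neither it nor the tongs resting on anything. Finish while still holding it there in the tongs; never touch the brioche with the gripper itself, and leave the other roll and all the other things where they are.

Things in the scene. Friction and masses are not known exactly. Their poses are not given: they have to be found in the camera images.
- loose_roll_center (a point): Centre (half-way up) of the loose plain bread roll, which stands upright on the counter: round, 44 mm in diameter with straight sides from 5 to 27 mm above its underside, 38 mm tall, domed top, about 45 g. z points up; its yaw means nothing.
- empty_place (a point): The empty place in the tray's row: centre of a flat paper disc 58 mm across on the tray's top, 35 mm above the counter. The roll must stand upright on it. x points square across the row (along the tray's short side, away from the robot), y along the row, z up.
- row_roll_center (a point): Centre (half-way up) of the plain roll that already stands in the row on the tray; same shape and size as the loose roll. To be left in place.
- brioche_center (a point): Point on the axis of the brioche, 19 mm above its underside; it stands in the row on the tray. Round, 44 mm in diameter with straight sides from 5 to 27 mm above its underside, fluted, with a ball-shaped knob on top (24 mm across, top 54 mm above the underside); about 50 g. It is hot: only the tongs may touch it. z points up.
- tray: Flat steel warming tray, fixed. Origin under its centre on the counter; 90 mm along x, 260 mm along y, flat top without rim 35 mm above the counter. The row's three places lie at y = -90, 0 and +90 mm on its top, x = 0.
- tongs_grip (a point): Midway between the two black grips of the steel kitchen tongs, half-way up them, 40 mm above the counter at the start. x points along the tongs to the jaws, y to the left arm, z up. The tongs lie flat on their rest, arms open side by side, 20 mm high (10 mm above and below this point), from 124 mm behind it (spring bow) to 124 mm ahead (jaws); 105 g, centre of mass at about this point.
- tongs_jaws (a point): Midway between the cupped jaws of the tongs, half-way up them, 105 mm ahead of tongs_grip along x. A roll centred here is gripped. The jaws, 40 mm long along x and 20 mm high, are 78 mm apart inside at their tips when open (93 mm outside), and come 2 mm closer for each 1 mm that the grips are squeezed.
- tongs_left: Left (+y) arm of the tongs; origin at its hinge in the bow, 110 mm behind tongs_grip. Its black grip is 60 mm long along x, centred beside tongs_grip. The two grips measure 64 mm over their outer faces when open and 44 mm when the jaws close on a 44 mm roll; squeeze them along y. A spring opens them: 5 N on each grip at the start, 10 N when closed on a roll.
- tongs_right: Right (-y) arm of the tongs, the mirror image of the left one and moving with it.
- tongs_rest: Wooden rest of the tongs, fixed: base plate 200 by 100 mm, 8 mm thick, with two crossbars (24 mm along x, 100 mm along y, top 30 mm above the counter) centred 103 mm behind and 60 mm ahead of its origin along x; the tongs' grips hang free between them. Origin below tongs_grip on the counter, x along the tongs.
- caquelon_mouth (a point): Centre of the open mouth of the terracotta caquelon (round pot, fixed), at its rim 85 mm above the counter; mouth 148 mm across inside, 164 mm outside at the widest. A stub handle at the height of 62 mm reaches to 146 mm from the axis along x.
- dome: Glass dome lid standing on the counter, 140 mm across, 116 mm tall; origin under its centre. Leave alone.
- mill: Wooden pepper mill, upright, 54 mm across, 135 mm tall; origin under its centre. Leave alone.
- fork: Fondue fork lying on the counter, 250 mm long along its x, 12 mm thick; origin under its middle. Leave alone.
Mind the look-alikes: they are no part of the job. Leave any blue look-alike of the part that bears loose_roll_center alone. There is more than one size of the part that bears caquelon_mouth; the job needs the larger.

How it is judged (in metres and radians):
On the way, in this order (a step that is already met when the one before it is completed fails the run):
1. the loose roll stands upright on the empty place and is let go (horizontal distance between loose_roll_center and empty_place below 0.015 m and height (world z) of loose_roll_center between 0.046 and 0.062 m and angle between loose_roll_center's own z axis and vertical below 0.15 rad and contact force between the fingers and loose_roll below 0.1 N and linear speed of loose_roll below 0.03 m/s), for 0.2 s.
2. the tongs are gripped and lifted off their rest (height (world z) of tongs_grip above 0.052 m and contact force between tongs and tongs_rest below 0.1 N and contact force between the fingers and tongs above 1 N), for 0.2 s.
3. the brioche is gripped between the jaws of the tongs and lifted off the tray (contact force between each of tongs_left, tongs_right and brioche above 0.3 N and contact force between the fingers and tongs above 1 N and height (world z) of brioche_center above 0.075 m and contact force between brioche and tray below 0.1 N), for 0.2 s.
At the end, for the whole second after the job is handed in: Brioche gripped by both jaws (over 0.3 N each), tongs gripped by the fingers, held still within 50 mm of the pot's axis, its centre 40 mm or more above the rim, nothing touching the pot; loose roll upright and let go within 15 mm of the empty place; other roll moved under 15 mm (contact force between each of tongs_left, tongs_right and brioche above 0.3 N and contact force between the fingers and tongs above 1 N and height (world z) of brioche_center above 0.125 m and horizontal distance between brioche_center and caquelon_mouth below 0.05 m and contact force between each of brioche, tongs and caquelon below 0.1 N and linear speed of brioche below 0.03 m/s and horizontal distance between loose_roll_center and empty_place below 0.015 m and height (world z) of loose_roll_center between 0.046 and 0.062 m and angle between loose_roll_center's own z axis and vertical below 0.15 rad and contact force between the fingers and loose_roll below 0.1 N and distance of row_roll_center from where it was at the start of the episode below 0.015 m); the arm keeps its last pose, push and grip.
It fails at once if the gripper or arm touches the hot brioche (contact force between any of the fingers, the arm and brioche above 0.3 N).
It fails at once if the glass dome, the pepper mill or the fondue fork is moved by more than 30 mm (distance of any of dome, mill, fork from where it was at the start of the episode above 0.03 m).
It also fails if it takes over 62 s, if anything falls off the work surface, if the arm or the gripper's body presses on something with over 40 N, if the wrist force passes 120 N, or if a joint passes its speed limit or range.

ROBOT

A 6-joint arm with a two-finger parallel gripper is mounted at the origin on the work surface. World frame = base frame: x ahead of the robot, y to its left, z up, the work surface at z = 0. Lengths are in m, angles in degrees, forces in N, time in s.
With the tool pointing down it reaches from about 0.375 to 0.75 m from the base axis. Payload 9 kg.
Tool frame: the origin (TCP) lies where the fingers leave the gripper's body, on its centre line; the fingertips stand 73 mm ahead of it and the grasp point (between the pads) lies 54 mm ahead of it (robot.tip_reach is the distance from the TCP to the fingertips, in m); z points along the fingers, y is the direction in which the jaws open and shut (so a half turn about z gives the same grasp; the last joint's range is limited). The gripper opens to 85 mm and grips with 20 to 120 N. Pads are 22 mm wide; open, the fingers measure 114 mm over their backs; the gripper's body (76 mm by 85 mm) begins 54 mm behind the grasp point. The pads swing forward as they close: fully open they stand 13 mm farther back than shut.
Start: joints at [-80.025, 5.964, 5.575, 89.605, 0, 77.527], TCP at [0.229, -0.555, 0.304] pointing down, gripper open.
Joint ranges: [-171.21, 171.21], [-48.23, 106.86], [-62.78, 66.21], [-105.2, 120.99], [-86.42, 89.51], [-180, 180]. Speed limits (degrees/s): [127.2, 127.2, 147.25, 180, 180, 180].

INTERFACE

Orientations are given as [roll, pitch, yaw] about the fixed x, y, z axes, in that order (R = Rz(yaw) Ry(pitch) Rx(roll)).
In Python, from plant import robot gives the robot as it stands. Calls block until the motion is done:
- robot.move_pose(position, orientation): joint-space move of the TCP to a pose.
- robot.line_to(position, vel=0.15, rotation=None, guard=None): straight line of the TCP; rotation=None keeps the orientation; vel is the mean speed in m/s. With guard (N) it stops when the force on the tool has changed by that much, and returns True; else False.
- robot.goto_joints(angles): joint-space move.
- robot.set_gripper(opening): finger opening in m; the grip force is fixed at half the most; returns when the fingers have stopped.
- robot.pause(seconds).
- robot.ik(position, orientation): joint angles nearest the present ones, or None.
- robot.observe(): the state.
- robot.grab_frame(name): name is "scene" or "top" or "wrist"; returns the picture (420x560x3 uint8, blue, green, red); there is no depth.
- robot.get_calibration(name): a dict with "vertical_fov" (degrees; the focal length in pixels is half the picture's height over the tangent of half this angle, whatever the lens; pixels are square), "cx", "cy" (the principal point, pixels), "rvec" (rotation vector, rad) and "tvec" (3), from world to camera coordinates, as OpenCV has them. Camera axes: x right, y down, z forward; pixel columns grow to the right and rows downward; lengths in m; the calibration is good to about 2 mm. A picture is of the moment at which its call begins: read the wrist's pose just before it. get_calibration takes no time and is no camera call; for the wrist camera it gives the pose at the moment of the call.
A pose or a line that the arm cannot do raises robot.IKError and nothing moves.
- robot.job_done(): hands the job in, once; it reports no verdict.
The state is a dict: "time": time; "q": joint angles; "qvel": joint speeds; "joint_torque": joint torques, N m; "tool_pos": TCP position; "tcp_rot": TCP orientation; "ft_force": force on the tool from outside, world axes, zero at the start; "torque": the same for the moment, N m; "gripper_width": finger opening in m.
Only numpy, scipy, OpenCV 4.12 (cv2) and the standard library are available. Lean on these libraries where they do the work, as an engineer would, in place of code of your own. Each camera call takes 0.05 s, during which the arm holds its last target.

## Working session

There is one attempt and no reset: what is moved stays moved. The work goes in short steps, each a Python script; the robot and the scene stay as the last script left them, time stands still between calls to the robot, and variables do not carry over. Pictures are saved under pics/ and viewed, and the job is handed in when it is done.

```bash
ls; mkdir -p pics; python3 - <<'E'
from plant import robot
import cv2
for n in ["scene","top","wrist"]:
    c=robot.get_calibration(n); f=robot.grab_frame(n)
    cv2.imwrite(f"pics/{n}0.png",f); print(n,c)
o=robot.observe();print(o)
E
```

```text
pics
scene {'vertical_fov': 51.19156883706052, 'cx': 281.73752851502337, 'cy': 209.38921959097334, 'rvec': array([ 0.66444491,  2.83929048, -0.82312608]), 'tvec': array([ 0.52785956, -0.15170923,  1.43533493])}
top {'vertical_fov': 43.19287188247977, 'cx': 288.54650019230564, 'cy': 211.20794114636115, 'rvec': array([ 2.18024976, -2.18238593,  0.03107803]), 'tvec': array([0.00409381, 0.54785085, 1.26987873])}
wrist {'vertical_fov': 61.89865554308304, 'cx': 278.7345506372999, 'cy': 214.73087205445225, 'rvec': array([-2.41314126,  1.61507998,  0.22611777]), 'tvec': array([-0.59918358, -0.03543606,  0.37902281])}
{'time': 0.15, 'q': array([-8.00255137e+01,  5.99111979e+00,  5.53849055e+00,  8.96057847e+01,
       -1.84778355e-03,  7.75274439e+01]), 'qvel': array([ 0.05168305, -0.12804381,  0.18605061, -0.11865741, -0.05842823,
       -0.05452523]), 'joint_torque': array([ 3.74483920e-03, -5.57359207e+01,  5.04004169e+01,  1.25592298e-02,
       -2.43890245e-04, -2.46291972e-05]), 'tool_pos': array([ 0.22907391, -0.55435077,  0.30330873]), 'tcp_rot': array([-1.79942566e+02, -1.08115892e-02,  2.24470379e+01]), 'ft_force': array([-0.29692661,  0.32632003,  0.61663648]), 'torque': array([-0.00738704,  0.02734557, -0.03734978]), 'gripper_width': 0.08544872124999872}
```

View pics/top0.png

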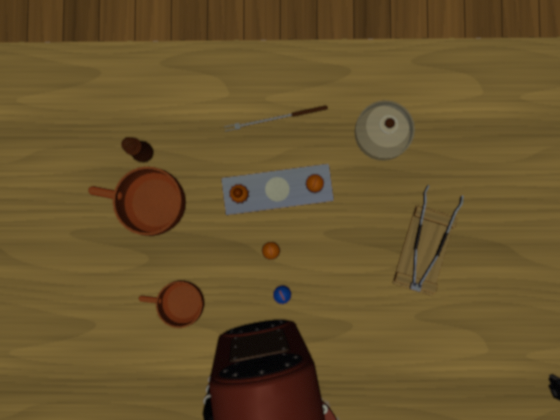

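View pics/scene0.png

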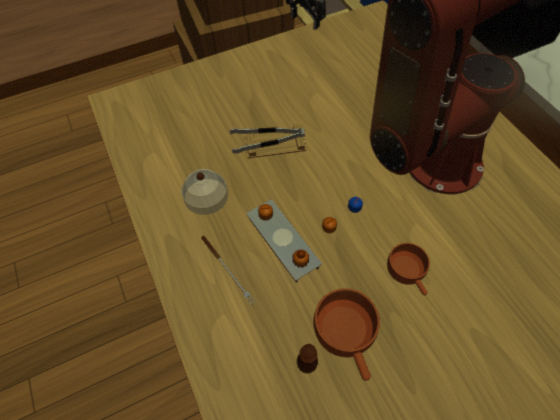

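View pics/wrist0.png

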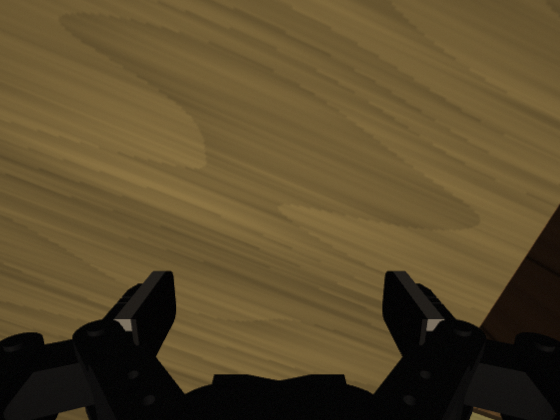

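The top view shows:
- Loose plain roll at (271,250), with a blue look-alike at (283,295), which I leave alone.
- Tray row: brioche with knob (239,193), bare paper (277,189), row roll (315,183).
- Large caquelon at (150,201), the one meant. The small one is at (181,303).
- Tongs: bow at (416,287), jaws at (426,190) and (461,198).

Next I'll confirm with crops and measure.

```bash
cat > h.py <<'E'
import numpy as np, cv2
def cam(c):
    f=210/np.tan(np.radians(c["vertical_fov"]/2))
    K=np.array([[f,0,c["cx"]],[0,f,c["cy"]],[0,0,1]])
    return K,cv2.Rodrigues(np.array(c["rvec"]))[0],np.array(c["tvec"])
def ray(c,u,v):
    K,R,t=cam(c); d=R.T@np.linalg.solve(K,[u,v,1.]); return -R.T@t,d/np.linalg.norm(d)
def onz(c,u,v,z):
    o,d=ray(c,u,v); return o+d*(z-o[2])/d[2]
def tri(rs):
    A=sum(np.eye(3)-np.outer(d,d) for o,d in rs); b=sum((np.eye(3)-np.outer(d,d))@o for o,d in rs)
    p=np.linalg.solve(A,b); return p,[np.linalg.norm(np.cross(p-o,d)) for o,d in rs]
def proj(c,p):
    K,R,t=cam(c); x=K@(R@np.array(p)+t); return x[:2]/x[2]
def blobs(img,lo,hi,amin=30):
    m=cv2.inRange(cv2.cvtColor(img,cv2.COLOR_BGR2HSV),lo,hi)
    n,l,s,ce=cv2.connectedComponentsWithStats(m)
    return m,[(ce[i].round(1),s[i]) for i in range(1,n) if s[i,4]>=amin]
E
python3 - <<'E'
from plant import robot
from h import *
for n in ["top","scene"]:
    im=cv2.imread(f"pics/{n}0.png"); c=robot.get_calibration(n)
    o,_=ray(c,280,210); print(n,"cam at",o)
    m,b=blobs(im,(3,170,80),(16,255,255)); print(n,*b,sep="\n ")
    hsv=cv2.cvtColor(im,cv2.COLOR_BGR2HSV)
    for p in ([(271,250),(277,189),(260,205),(150,201),(300,200),(315,183)] if n=="top" else [(330,224),(283,238),(301,257),(265,211),(345,320)]): print(p,hsv[p[1],p[0]])
t=cv2.imread("pics/top0.png"); s=cv2.imread("pics/scene0.png")
a=cv2.resize(t[155:325,85:345],None,fx=3,fy=3,interpolation=2); cv2.imwrite("pics/c1.png",a)
b=cv2.resize(t[175:305,385:475],None,fx=4.5,fy=4.5,interpolation=2);cv2.imwrite("pics/c2.png",b)
E
```

```text
top cam at [ 0.47817194 -0.02949819  1.29739383]
top
 (array([147.5, 200.6]), array([  88,  167,   93,   69, 3132], dtype=int32))
 (array([314.4, 182.9]), array([307, 175,  16,  17, 211], dtype=int32))
 (array([238.8, 193.6]), array([231, 185,  16,  17, 145], dtype=int32))
 (array([270.3, 250.4]), array([262, 242,  18,  18, 242], dtype=int32))
 (array([178.5, 302.4]), array([ 139,  281,   63,   47, 1468], dtype=int32))
 (array([269.7, 403.1]), array([259, 385,  17,  35, 291], dtype=int32))
 (array([252.7, 403.6]), array([249, 387,   9,  33, 209], dtype=int32))
(271, 250) [ 13 204 131]
(277, 189) [ 32  40 129]
(260, 205) [108  29 107]
(150, 201) [ 11 193 102]
(300, 200) [108  30 109]
(315, 183) [ 14 212 125]
scene cam at [0.85186166 0.57603712 1.14208174]
scene
 (array([462.5,  94. ]), array([456,  89,  15,  12,  46], dtype=int32))
 (array([463.8, 181.2]), array([442, 162,  41,  29, 326], dtype=int32))
 (array([421.4, 175.8]), array([412, 168,  19,  17, 149], dtype=int32))
 (array([434.4, 183.7]), array([430, 180,  11,   9,  33], dtype=int32))
 (array([265. , 209.7]), array([259, 204,  13,  12, 125], dtype=int32))
 (array([329.5, 222.4]), array([323, 217,  14,  12, 133], dtype=int32))
 (array([407.6, 263.3]), array([389, 243,  41,  36, 838], dtype=int32))
 (array([300.7, 256.5]), array([293, 250,  16,  13, 124], dtype=int32))
 (array([421. , 286.7]), array([416, 280,  11,  15,  86], dtype=int32))
 (array([345.3, 323.6]), array([ 315,  288,   65,   64, 2588], dtype=int32))
 (array([361.9, 365.9]), array([354, 352,  17,  29, 246], dtype=int32))
(330, 224) [ 14 207 155]
(283, 238) [ 30  54 152]
(301, 257) [ 13 246  57]
(265, 211) [ 14 205 152]
(345, 320) [ 11 185 121]
```

View pics/c1.png

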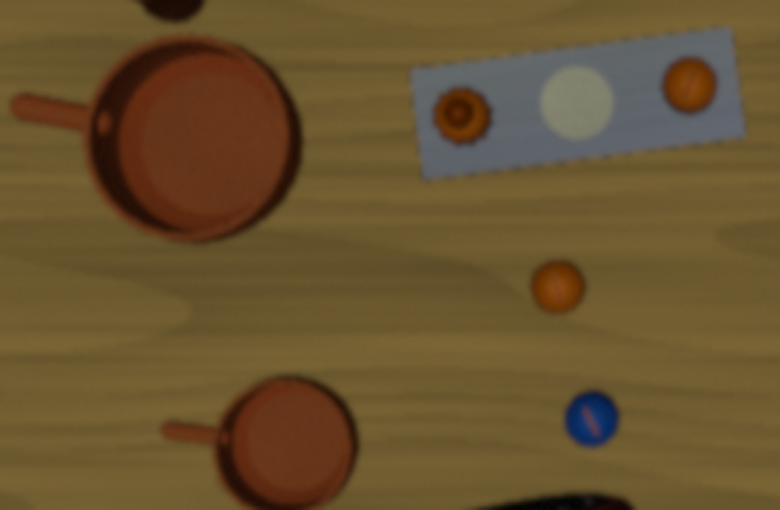

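View pics/c2.png

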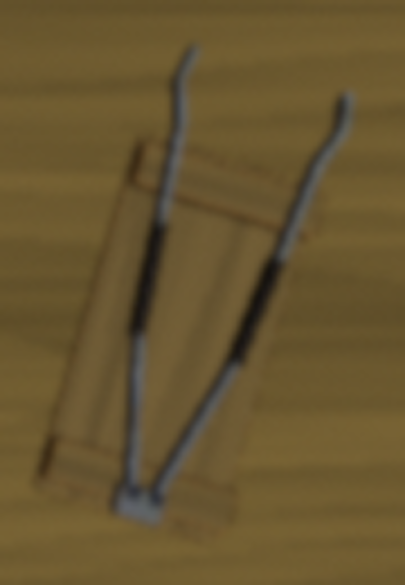

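The crops confirm it:
- The loose roll is the orange, plain, round one on the counter. The blue one is the look-alike.
- The brioche is the fluted piece with the dark knob at the left end of the tray.
- The larger pot is at the upper left.
- The tongs have their bow at the bottom and their jaws at the top.

Next come the coordinates.

```bash
cat > m.py <<'E'
from plant import robot
from h import *
im=cv2.imread("pics/top0.png"); c=robot.get_calibration("top"); s=cv2.imread("pics/scene0.png"); cs=robot.get_calibration("scene")
hsv=cv2.cvtColor(im,cv2.COLOR_BGR2HSV)
# rolls
def roi(m,x0,y0,x1,y1):
    z=np.zeros_like(m); z[y0:y1,x0:x1]=m[y0:y1,x0:x1]; return z
def cen(img,lo,hi,box):
    m=roi(cv2.inRange(cv2.cvtColor(img,cv2.COLOR_BGR2HSV),lo,hi),*box)
    k=max(cv2.findContours(m,0,1)[0],key=cv2.contourArea)
    (u,v),r=cv2.minEnclosingCircle(k); M=cv2.moments(k); return (u,v),r,m
lo,hi=(3,150,50),(18,255,255)
for nm,bt,bs,z in [("loose",(255,235,290,265),(318,210,345,236),.02),("row",(303,172,328,197),(254,198,278,222),.055),("brioche",(226,180,252,207),(288,246,314,270),.05)]:
    a,ra,_=cen(im,lo,hi,bt); b,rb,_=cen(s,lo,hi,bs)
    p,e=tri([ray(c,*a),ray(cs,*b)])
    print(nm,a,round(ra,1),b,"top@z",onz(c,*a,z).round(4),"scene@z",onz(cs,*b,z).round(4),"tri",p.round(4),np.round(e,4))
# paper
a,ra,_=cen(im,(25,25,115),(45,60,255),(262,174,292,204)); print("paper",a,ra,onz(c,*a,.036).round(4))
a,ra,_=cen(s,(22,30,120),(45,80,255),(268,225,298,252)); print("paper sc",a,ra,onz(cs,*a,.036).round(4))
# tray
m=roi(cv2.inRange(hsv,(95,15,70),(125,80,255)),215,158,340,222)
pts=cv2.findNonZero(m); k=cv2.convexHull(pts); 
r=cv2.minAreaRect(k); bx=cv2.boxPoints(r); W=[onz(c,*p,.035) for p in bx]
print("tray",r,np.mean(W,0).round(4)); W=np.array(W); print(W.round(4))
e=np.roll(W,-1,0)-W; print([(round(np.linalg.norm(q),4),round(np.degrees(np.arctan2(q[1],q[0])),2)) for q in e])
# pot
m=roi(cv2.inRange(hsv,(3,100,20),(16,255,255)),112,160,192,242)
k=max(cv2.findContours(m,0,1)[0],key=cv2.contourArea); el=cv2.fitEllipse(cv2.convexHull(k)); print("pot",el,onz(c,*el[0],.08).round(4))
# grips black
m=roi(cv2.inRange(hsv,(0,0,0),(180,255,45)),405,215,455,265)
n,l,st,ce=cv2.connectedComponentsWithStats(m)
for i in range(1,n):
    if st[i,4]>15: print("grip",ce[i],st[i],onz(c,*ce[i],.045).round(4))
cv2.imwrite("pics/gm.png",m)
E
python3 m.py
```

```text
loose (270.29412841796875, 250.19117736816406) 9.6 (329.0, 224.42857360839844) top@z [0.4538 0.0474 0.02  ] scene@z [0.4543 0.0454 0.02  ] tri [0.4544 0.0468 0.0222] [0.0008 0.0008]
row (314.5, 183.0) 8.4 (265.0, 211.5) top@z [ 0.612  -0.0585  0.055 ] scene@z [ 0.6122 -0.0597  0.055 ] tri [ 0.6122 -0.0587  0.0563] [0.0004 0.0004]
brioche (238.5, 193.0) 8.8 (300.5, 257.875) top@z [0.5893 0.1211 0.05  ] scene@z [0.5871 0.1173 0.05  ] tri [0.5887 0.1202 0.0568] [0.0001 0.0001]
paper (276.75, 188.75) 11.752758979797363 [0.6005 0.0312 0.036 ]
paper sc (282.0, 239.5) 15.88248062133789 [0.6043 0.0364 0.036 ]
tray ((277.0545959472656, 189.1593780517578), (34.16432189941406, 105.66488647460938), 82.40535736083984) [0.5996 0.0307 0.035 ]
[[ 0.6239  0.1617  0.035 ]
 [ 0.6567 -0.0893  0.035 ]
 [ 0.5755 -0.0997  0.035 ]
 [ 0.5425  0.1504  0.035 ]]
[(np.float64(0.2532), np.float64(-82.57)), (np.float64(0.0819), np.float64(-172.7)), (np.float64(0.2523), np.float64(97.5)), (np.float64(0.0822), np.float64(7.95))]
pot ((148.03024291992188, 200.7982177734375), (69.25603485107422, 73.29471588134766), 100.86506652832031) [0.569  0.3276 0.08  ]
grip [417.08333333 236.7       ] [414 225   7  24  60] [ 0.4859 -0.2986  0.045 ]
grip [441.33333333 243.19298246] [436 233  11  22  57] [ 0.4707 -0.3548  0.045 ]
```

```bash
python3 - <<'E'
from plant import robot
from h import *
print(robot.tip_reach)
robot.move_pose([0.4544,0.047,0.22],[180,0,97.4]); 
robot.pause(.2)
c=robot.get_calibration("wrist"); f=robot.grab_frame("wrist"); cv2.imwrite("pics/w1.png",f); np.save("c1.npy",c,allow_pickle=True)
o=robot.observe(); print(o["time"],o["tool_pos"],o["tcp_rot"],o["q"],proj(c,[.4544,.047,.019]))
E
```

```text
0.0726
2.7083 [0.45450621 0.04664424 0.22000676] [-1.79998188e+02  1.25951039e-03  9.73565784e+01] [-1.06179964e+01 -1.97107642e+01 -2.69510150e+01  8.27610843e+01
 -1.75725264e-03  7.20254252e+01] [279.22139749 204.85167087]
```

View pics/w1.png

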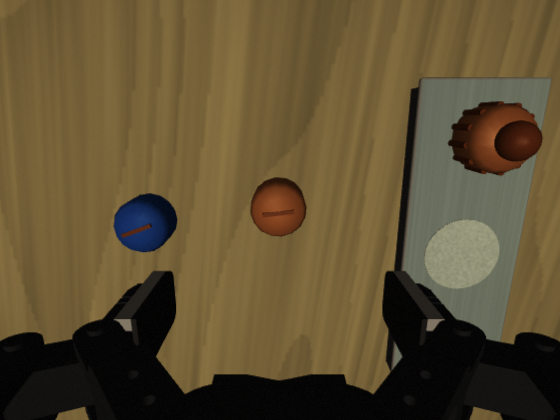

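The wrist view shows the loose roll at (278,207), about 2 px from the prediction. It also shows the blue look-alike (145,222), the paper (462,254) and the brioche (497,138). I'll refine both points and pick up the roll.

```bash
python3 - <<'E'
from plant import robot
from h import *
c=np.load("c1.npy",allow_pickle=True).item(); im=cv2.imread("pics/w1.png"); H=cv2.cvtColor(im,cv2.COLOR_BGR2HSV)
def fe(lo,hi,b):
    m=cv2.inRange(H,lo,hi); z=np.zeros_like(m); x0,y0,x1,y1=b; z[y0:y1,x0:x1]=m[y0:y1,x0:x1]
    k=max(cv2.findContours(z,0,1)[0],key=cv2.contourArea); return cv2.fitEllipse(cv2.convexHull(k))
e=fe((3,120,40),(18,255,255),(240,165,320,250)); print(e,onz(c,*e[0],.019))
e2=fe((20,10,110),(50,90,255),(415,210,505,300)); print(e2,onz(c,*e2[0],.036))
x,y,_=onz(c,*e[0],.019)
robot.line_to([x,y,.079],vel=.12)
robot.set_gripper(0.03)
o=robot.observe(); print(o["time"],o["gripper_width"],o["tool_pos"],o["ft_force"])
robot.line_to([x,y,.17],vel=.15)
o=robot.observe(); print(o["time"],o["gripper_width"])
cv2.imwrite("pics/w2.png",robot.grab_frame("wrist"))
E
```

```text
((277.9162902832031, 206.7248992919922), (56.12948989868164, 59.84255599975586), 2.53080415725708) [0.45356065 0.04533282 0.019     ]
((463.2872009277344, 248.82000732421875), (108.42224884033203, 121.90515899658203), 174.74197387695312) [0.60017722 0.03450917 0.036     ]
4.5167 0.04182664650211851 [0.45397413 0.04526812 0.07973246] [-1.48284685  0.55722864  5.47703189]
5.275 0.041546064128026625
```

View pics/w2.png

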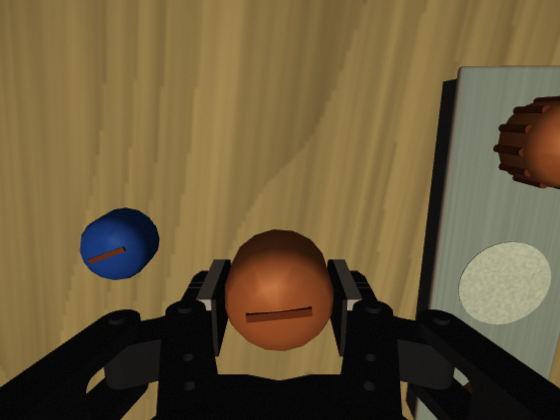

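The roll is held square between the pads. The paper mask leaked onto the tray, so I'll check it with a tighter one and then place the roll.

```bash
python3 - <<'E'
from plant import robot
from h import *
c=np.load("c1.npy",allow_pickle=True).item()
print(onz(c,462,254,.036))
x,y=.6003,.0315
robot.line_to([x,y,.17],vel=.2)
robot.pause(.2)
g=robot.line_to([x,y,.1145],vel=.06,guard=6)
o=robot.observe(); print(g,o["tool_pos"],o["ft_force"],o["time"])
robot.set_gripper(.085)
robot.line_to([x,y,.22],vel=.15)
cv2.imwrite("pics/w3.png",robot.grab_frame("wrist"));np.save("c3.npy",robot.get_calibration("wrist"),allow_pickle=True)
print(robot.observe()["time"])
E
```

```text
[0.60034815 0.03017351 0.036     ]
True [0.5996719  0.03159731 0.11477206] [-0.9604738  -0.12089233  4.61813207] 7.2833
8.6917
```

View pics/w3.png

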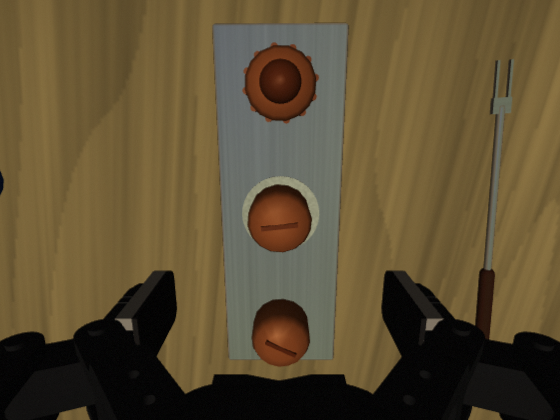

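The roll stands upright on the paper at (280,218), in line with the brioche (281,83) and the row roll (280,333). Next, a look at the tongs from above.

```bash
python3 - <<'E'
from plant import robot
from h import *
c=np.load("c3.npy",allow_pickle=True).item()
print("loose",onz(c,280,218,.055),"brioche knob",onz(c,280.5,82,.077),"body",onz(c,281,84,.05))
robot.move_pose([.478-.04,-.327+.01,.26],[180,0,164.9]); robot.pause(.2)
c=robot.get_calibration("wrist"); f=robot.grab_frame("wrist"); cv2.imwrite("pics/w4.png",f); np.save("c4.npy",c,allow_pickle=True)
o=robot.observe();print(o["time"],o["tool_pos"],o["q"]); print(proj(c,[.478,-.327,.04]))
E
```

```text
loose [0.59912535 0.03235085 0.055     ] brioche knob [0.58822889 0.11864626 0.077     ] body [0.58838624 0.11982418 0.05      ]
10.5917 [ 0.43826749 -0.31666059  0.25992417] [-4.97177138e+01 -4.66060953e+00 -9.69268294e+00  8.49735177e+01
  5.46298713e-04 -3.46458516e+01]
[279.13998602 245.50836518]
```

View pics/w4.png

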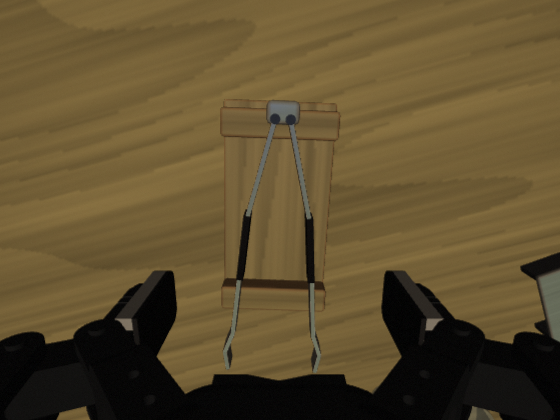

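The tongs lie with the bow at (283,110), grips at (244,247) and (309,247) and jaws at (228,352) and (316,352). I'll measure the grips and bow.

```bash
python3 - <<'E'
from plant import robot
from h import *
c=np.load("c4.npy",allow_pickle=True).item(); im=cv2.imread("pics/w4.png"); H=cv2.cvtColor(im,cv2.COLOR_BGR2HSV)
print("cam",ray(c,0,0)[0])
m=cv2.inRange(H,(0,0,0),(180,255,45)); z=np.zeros_like(m); z[195:282,232:322]=m[195:282,232:322]; z=cv2.morphologyEx(z,cv2.MORPH_OPEN,np.ones((3,3)))
n,l,s,ce=cv2.connectedComponentsWithStats(z)
P=[]
for i in range(1,n):
    if s[i,4]>100: p=onz(c,*ce[i],.045);P.append(p);print(ce[i],s[i],p)
if len(P)==2:
    mid=(P[0]+P[1])/2; d=P[1]-P[0]; 
    print("mid",mid,"sep",np.linalg.norm(d),"ydir",np.degrees(np.arctan2(d[1],d[0])))
b=onz(c,283,110,.05);print("bow",b, "heading",np.degrees(np.arctan2(*(mid-b)[[1,0]])),np.linalg.norm((mid-b)[:2]))
cv2.imwrite("pics/gm2.png",z)
E
```

```text
cam [ 0.37093916 -0.2984858   0.33034345]
[243.3311828 247.1827957] [237 216  14  64 465] [ 0.46953567 -0.35698884  0.045     ]
[309.44223108 249.12151394] [305 219  10  63 502] [ 0.48628024 -0.30189077  0.045     ]
mid [ 0.47790796 -0.3294398   0.045     ] sep 0.05758626696431351 ydir 73.09572182789636
bow [ 0.36808303 -0.29430861  0.05      ] heading -17.738621180063166 0.11530704631008488
```

```bash
python3 - <<'E'
from plant import robot
from h import *
x,y=.478,-.3285; rot=[180,0,163]
robot.move_pose([x,y,.17],rot)
g=robot.line_to([x,y,.089],vel=.1,guard=12)
print(g,robot.observe()["tool_pos"])
robot.set_gripper(.057)
o=robot.observe(); print(o["time"],o["gripper_width"],o["tool_pos"],o["ft_force"])
robot.line_to([x,y,.17],vel=.08); robot.pause(.3)
o=robot.observe(); print(o["time"],o["gripper_width"],o["ft_force"],o["torque"],o["q"])
for n in ["wrist","scene","top"]:
    cv2.imwrite(f"pics/{n}5.png",robot.grab_frame(n))
np.save("c5.npy",robot.get_calibration("wrist"),allow_pickle=True)
s=cv2.imread("pics/scene5.png"); cv2.imwrite("pics/s5c.png",cv2.resize(s[70:230,180:400],None,fx=3.5,fy=3.5,interpolation=2))
E
```

```text
False [ 0.47834255 -0.32889048  0.08984503]
12.425 0.05712731595622038 [ 0.47873934 -0.32927969  0.0906291 ] [-0.76155131 -0.26946403  6.36224371]
13.8917 0.056856155947828 [ 0.07382165 -0.36537115 -0.92463308] [ 0.01060636 -0.01240025  0.00762737] [-4.74088466e+01  3.57204733e+00 -1.09123552e+01  7.55423214e+01
  1.10443634e-03 -3.04084604e+01]
```

View pics/wrist5.png

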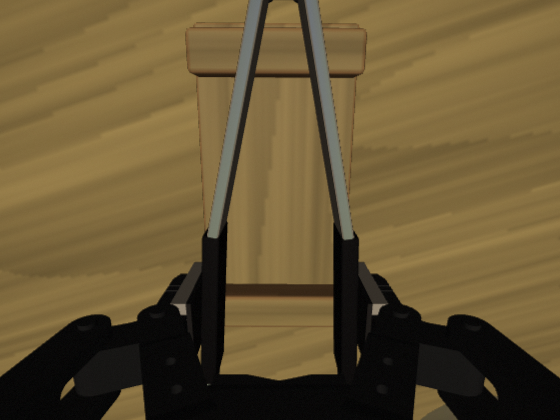

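View pics/s5c.png

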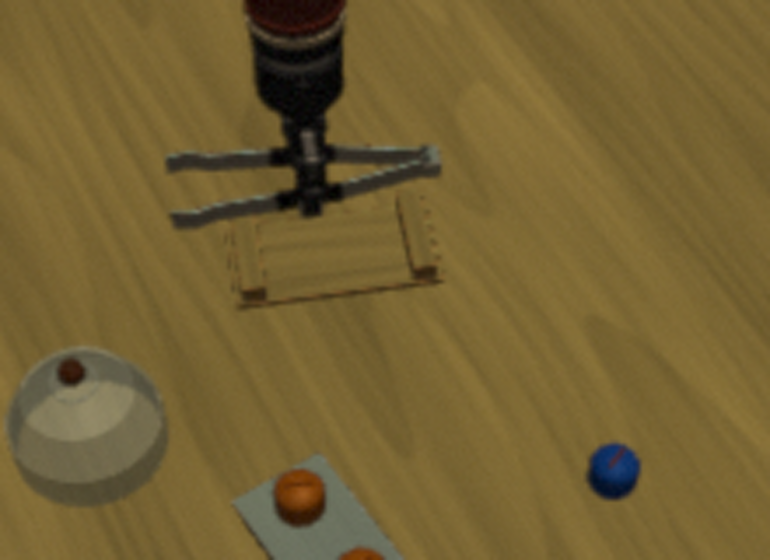

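The tongs are off the rest, level and held at both grips. I'll check the jaw position from the top view.

```bash
python3 - <<'E'
import cv2
t=cv2.imread("pics/top5.png"); cv2.imwrite("pics/t5c.png",cv2.resize(t[160:320,340:500],None,fx=3.7,fy=3.7,interpolation=2))
E
```

```text
(no output)
```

View pics/t5c.png

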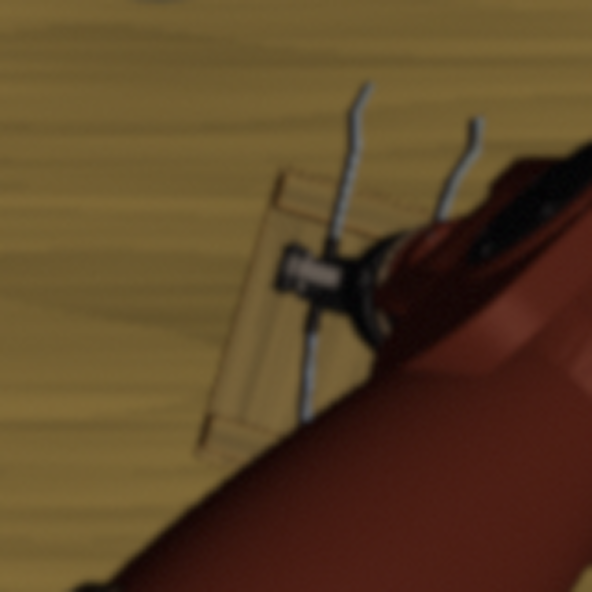

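```bash
python3 - <<'E'
from plant import robot
from h import *
c=robot.get_calibration("top")
a=onz(c,439.2,182.7,.125);b=onz(c,469.5,192.2,.125);m=(a+b)/2
tcp=robot.observe()["tool_pos"]; d=(m-tcp)[:2]; print(a,b,np.linalg.norm(a-b),m,"dist",np.linalg.norm(d),"head",np.degrees(np.arctan2(d[1],d[0])))
robot.line_to([tcp[0],tcp[1],.25],vel=.15)
B=np.array([.5885,.1200]); th=np.radians(7.4); P=B-.105*np.array([np.cos(th),np.sin(th)])
q=robot.ik([*P,.25],[180,0,187.4]); print(P,q)
robot.line_to([*P,.25],vel=.12,rotation=[180,0,187.4]); robot.pause(.3)
for n in ["wrist","scene","top"]: cv2.imwrite(f"pics/{n}6.png",robot.grab_frame(n))
o=robot.observe(); print(o["time"],o["tool_pos"],o["gripper_width"])
s=cv2.imread("pics/scene6.png"); t=cv2.imread("pics/top6.png")
cv2.imwrite("pics/c6.png",np.hstack([cv2.resize(s[150:320,220:390],(400,400),interpolation=2),cv2.resize(t[120:290,190:360],(400,400),interpolation=2)]))
E
```

```text
[ 0.6042466  -0.33148657  0.125     ] [ 0.58306272 -0.39732177  0.125     ] 0.06915945090009624 [ 0.59365466 -0.36440417  0.125     ] dist 0.1211301952908043 head -17.25052358104404
[0.48437453 0.10647646] [ -2.75081077 -12.61642754 -17.94924206  84.66718549   0.
 -10.15081077]
18.95 [0.48440215 0.10644376 0.2500263 ] 0.05720985367425253
```

View pics/c6.png

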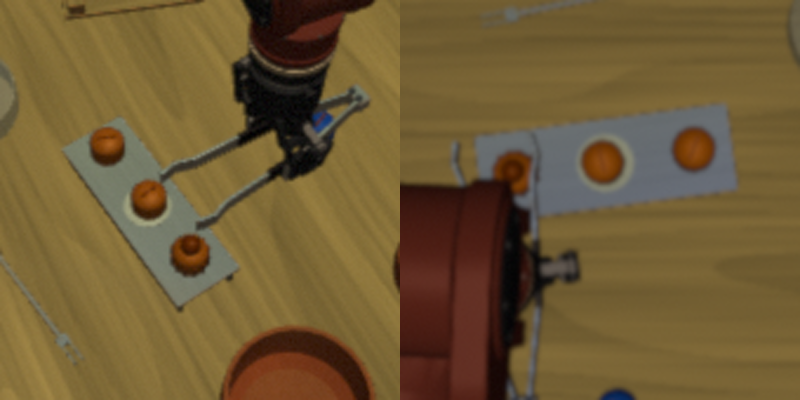

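```bash
python3 - <<'E'
from plant import robot
from h import *
c=robot.get_calibration("top")
a=onz(c,214.2,181.6,.205);b=onz(c,248.2,179.5,.205);m=(a+b)/2
tcp=robot.observe()["tool_pos"]; d=(m-tcp)[:2]; print(a,b,m,"dist",np.linalg.norm(d),"head",np.degrees(np.arctan2(d[1],d[0])))
E
```

```text
[0.59936413 0.15308929 0.205     ] [0.60351734 0.08233461 0.205     ] [0.60144074 0.11771195 0.205     ] dist 0.11757976890838816 head 5.499350803562844
```

```bash
python3 - <<'E'
from plant import robot
from h import *
x,y=.4844,.1065
robot.line_to([x,y,.165],vel=.12); robot.pause(.2)
for n in ["scene","top"]: cv2.imwrite(f"pics/{n}7.png",robot.grab_frame(n))
s=cv2.imread("pics/scene7.png"); t=cv2.imread("pics/top7.png")
cv2.imwrite("pics/c7.png",np.hstack([cv2.resize(s[200:300,240:340],(400,400),interpolation=2),cv2.resize(t[150:250,200:300],(400,400),interpolation=2)]))
o=robot.observe(); print(o["time"],o["tool_pos"])
E
```

```text
20.1083 [0.48468475 0.10649076 0.16552801]
```

View pics/c7.png

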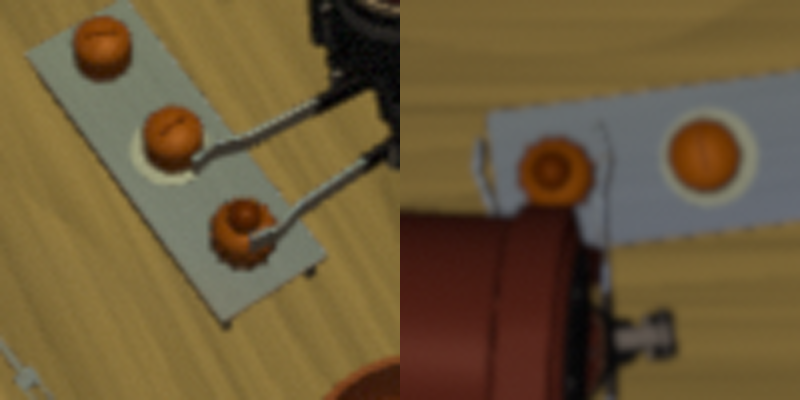

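```bash
python3 - <<'E'
from plant import robot
from h import *
c=robot.get_calibration("top");cs=robot.get_calibration("scene")
th=np.radians(7.4);X=np.array([np.cos(th),np.sin(th)]);Y=np.array([-X[1],X[0]]);T=np.array([.4847,.1065])
for s in(1,-1):
    p=[*(T+.123*X+s*.034*Y),.124]; print(proj(c,p),(proj(c,p)-[200,150])*4, "scene crop",(proj(cs,p)-[240,200])*4)
print(onz(c,235.5,183,.12))
E
```

```text
[218.90194206 184.28829454] [ 75.60776824 137.15317815] scene crop [251.36071583 239.42122432]
[249.0937368 180.2822669] [196.37494719 121.1290676 ] scene crop [191.9419208  161.35599346]
[0.60550053 0.1194645  0.12      ]
```

Both views put the jaws astride the brioche, within about 3 mm of the prediction. I'll shift 2 mm in +y, lower and close.

```bash
python3 - <<'E'
from plant import robot
from h import *
x,y=.4842,.1085
g=robot.line_to([x,y,.1045],vel=.07,guard=4); robot.pause(.1)
o=robot.observe(); print(g,o["time"],o["tool_pos"],o["ft_force"])
for n in ["scene","top"]: cv2.imwrite(f"pics/{n}8.png",robot.grab_frame(n))
s=cv2.imread("pics/scene8.png"); t=cv2.imread("pics/top8.png")
cv2.imwrite("pics/c8.png",np.hstack([cv2.resize(s[200:300,240:340],(400,400),interpolation=2),cv2.resize(t[150:250,200:300],(400,400),interpolation=2)]))
E
```

```text
False 21.225 [0.48459819 0.10848427 0.10508754] [ 0.05610074  0.25293601 -0.12817423]
```

View pics/c8.png

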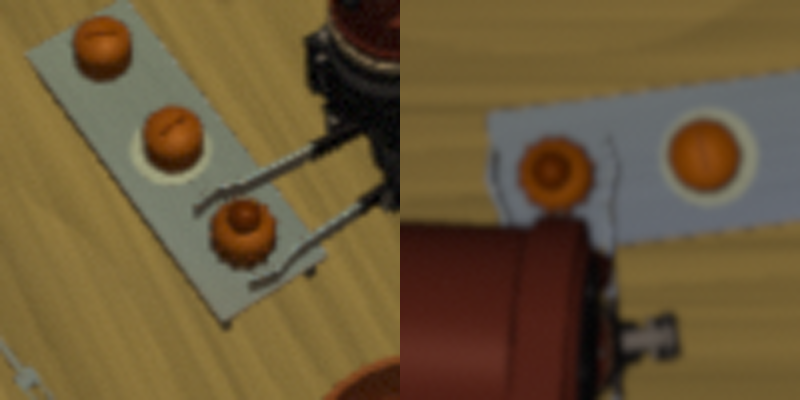

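```bash
python3 - <<'E'
from plant import robot
from h import *
x,y=.4842,.1085
robot.set_gripper(.036)
o=robot.observe(); print(o["time"],o["gripper_width"],o["tool_pos"],o["ft_force"])
robot.line_to([x,y,.19],vel=.07); robot.pause(.4)
o=robot.observe(); print(o["time"],o["gripper_width"],o["ft_force"])
for n in ["scene","top"]: cv2.imwrite(f"pics/{n}9.png",robot.grab_frame(n))
s=cv2.imread("pics/scene9.png"); t=cv2.imread("pics/top9.png")
cv2.imwrite("pics/c9.png",np.hstack([cv2.resize(s[200:300,240:340],(400,400),interpolation=2),cv2.resize(t[150:250,200:300],(400,400),interpolation=2)]))
E
```

```text
21.5917 0.04272864914722876 [0.48436422 0.10853254 0.10480732] [-1.38284112 -0.36746805  1.78276756]
23.3667 0.04237405092969212 [-0.47442041 -0.54928236 -2.54368279]
```

View pics/c9.png

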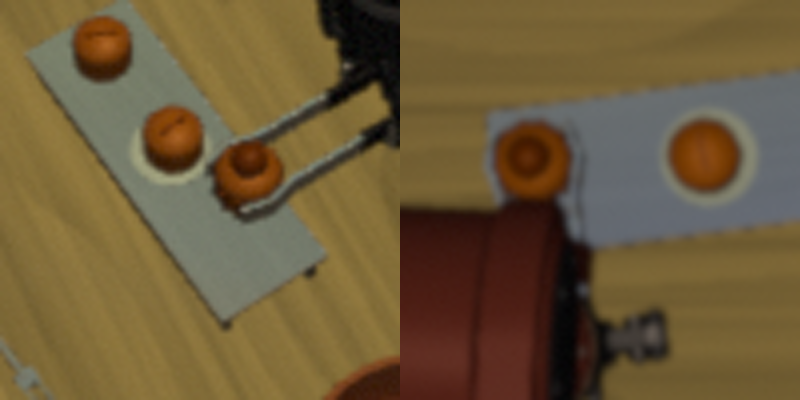

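The brioche is clear of the tray and gripped by both jaws, and the rolls haven't moved. Now carrying it to the pot.

```bash
python3 - <<'E'
from plant import robot
from h import *
x,y=.4842,.1085
robot.line_to([x,y,.23],vel=.1)
th=np.radians(7.4); P=np.array([.569,.3276])-.105*np.array([np.cos(th),np.sin(th)])
robot.line_to([*P,.23],vel=.08); robot.pause(.6)
o=robot.observe(); print(o["time"],o["gripper_width"],o["ft_force"],o["tool_pos"],abs(o["qvel"]).max())
for n in ["scene","top","wrist"]: cv2.imwrite(f"pics/{n}10.png",robot.grab_frame(n))
s=cv2.imread("pics/scene10.png"); t=cv2.imread("pics/top10.png")
cv2.imwrite("pics/c10.png",np.hstack([cv2.resize(s[190:390,240:440],(400,400),interpolation=2),cv2.resize(t[120:320,90:290],(400,400),interpolation=2)]))
E
```

```text
27.35 0.042884796376119846 [-0.06989204  1.14941249 -2.29887203] [0.46486753 0.31407373 0.22997429] 0.12069294498831262
```

View pics/c10.png

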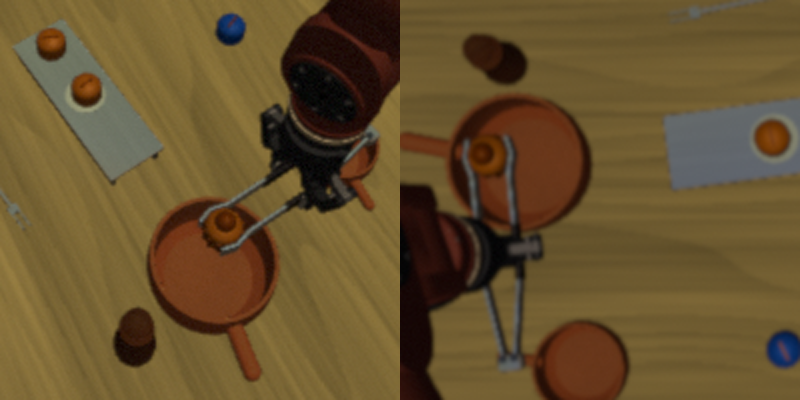

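```bash
python3 - <<'E'
from plant import robot
from h import *
c=robot.get_calibration("top");cs=robot.get_calibration("scene")
print("brioche",tri([ray(c,133.5,196.5),ray(cs,352,305.5)]))
print("pot scene",onz(cs,346,320.5,.085),"pot top",onz(c,148.8,200.5,.085), "both",tri([ray(c,149.8,200.5),ray(cs,346,320.5)]))
print("placed roll top@.055",onz(c,90+372/2,120+138/2,.055),"scene",onz(cs,240+87/2,190+89/2,.055))
E
```

```text
brioche (array([0.56997373, 0.32993119, 0.18055896]), [np.float64(0.0009529576815422493), np.float64(0.000952957681542511)])
pot scene [0.57390498 0.33232231 0.085     ] pot top [0.56933628 0.3243521  0.085     ] both (array([0.56994894, 0.3277292 , 0.06707023]), [np.float64(0.0008823624637072435), np.float64(0.0008823624637072312)])
placed roll top@.055 [0.5980578 0.0320408 0.055    ] scene [0.59773618 0.03322514 0.055     ]
```

Brioche at (0.570, 0.330, z≈0.18), within a few mm of the pot axis. The placed roll is about 3 mm from its place. Handing in.

```bash
python3 - <<'E'
from plant import robot
robot.pause(.3); o=robot.observe(); print(o["time"],o["gripper_width"],abs(o["qvel"]).max())
robot.job_done()
E
```

```text
27.8 0.04260109453369048 0.11228226279153972
the job is handed in; nothing more can be done
```

I handed the job in at 27.8 s with the brioche held still in the tongs over the larger caquelon; the interface reports no verdict.

- **Loose roll:** I set the orange roll on the bare paper and let go. It stands upright, about 3 mm from the centre of its place. The row roll and the blue look-alike look unmoved in the pictures.
- **Brioche:** I lifted the tongs off their rest and closed them on the brioche. I raised it off the tray without the gripper itself going near it. It is now about 3 mm from the pot's axis as measured. Its height is about 0.18 m, roughly 95 mm above the rim, and nothing is near the pot.
- **Grip:** the gripper's opening stayed steady at about 42.6 mm.

No check failed. Two measurements differed a little:

- **Pot centre:** the two views put it up to about 9 mm apart, well inside the 50 mm allowed.
- **Tongs:** before closing, the top view showed the jaws about 3 mm off the prediction, so I shifted 2 mm.

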